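# Gauge the coin solenoid's guide tube

### The job

Slip the copper-wound coil off the leaning guide tube and leave it standing on end in the shallow steel tray. Then take the gauge by its square handle, push its rod down the tube until the collar stops on the mouth, and draw it right out again. Finish while still holding the gauge in the gripper, still and with its rod level, about 20 cm above the shelf so its tip can be read, with the sprocket wheel, gear, cup and rail carriage left where they were.

Things in the scene. Friction and masses are not known exactly. Their poses are not given: they have to be found in the camera images.
- guide_tube: Fixed brass tube leaning 30 degrees from upright, roughly to the robot's right (-y). Outside diameter 20 mm, bore 13 mm, open at the top, 71 mm deep. Origin: centre of the mouth, about 87 mm above the shelf; z along the axis, up and out of the mouth; y level. Round it a 44 mm seat disc for the coil, its top 34 mm below the mouth along the axis.
- bracket: Fixed dark steel bracket that carries the guide tube: base plate 110 (x) x 64 (y) x 8 mm on the shelf, x pointing the way the tube leans; two low cheeks. Origin under the plate's centre.
- coil: Loose solenoid coil: ring of copper winding between black end flanges flush with it, outside diameter 44 mm, bore 24 mm, 40 mm long, about 0.12 kg. Starts over the guide tube on its seat, standing 6 mm beyond the mouth. Origin: centre of its lower end; z along its axis, up. May be held by its round side anywhere.
- tray: Fixed shallow steel tray, 130 (its x) x 120 (its y) x 20 mm high, wall and floor 3 mm. Origin at the centre of its underside, on the shelf; z up.
- gauge: Loose depth gauge, about 0.12 kg: rod 9 mm thick, 60 mm long (last 5 mm tapered to 6 mm), dark collar 28 mm wide, 6 mm thick, square handle 14 x 14 x 100 mm. Origin on the axis at the collar's front face, which stops on the tube's mouth; x along the axis to the tip. Starts level, z up, axis 62 mm above the shelf, in a slotted rest, tip roughly to the left (+y); lifts straight up.
- gauge_tip (a point): The end of the gauge's rod, on its axis (60 mm in front of the collar).
- gauge_grip (a point): A good place to hold the gauge: middle of the handle's thickness, 40 mm behind the collar, near the centre of mass. Free for 30 mm along the handle either way; open below, down to the rest's base plate.
- rest: Fixed aluminium rest of the gauge: base 190 x 55 x 8 mm, two slotted posts up to 67 mm high and 12 mm thick, one under the rod 30 mm in front of the collar's front face, one under the handle 92 mm behind it. Origin near the middle, on the shelf; x along the slots to the gauge's tip.
- sprocket: Bystander: matte black film sprocket wheel lying flat, about 66 mm across, 20 mm high. Origin at the centre of its underside.
- gear: Bystander: white nylon gear lying flat, about 52 mm across, 18 mm high. Origin at the centre of its underside.
- cup: Bystander: pale grey plastic coin return cup, an open box about 80 x 100 x 45 mm set slightly askew. Origin at the centre of its underside.
- carriage_top (a point): Bystander: top centre of the dark steel carriage (40 x 50 mm, top 32 mm above the shelf) that slides along y on the fixed 200 mm steel rail.
Not all that is in view belongs to the job. Leave any green look-alike of the gauge alone. Of the things that look like the coil, the smaller one is meant.

How it is judged:
By the outcome, as a careful person would: the job done as asked, in the order asked, and still so for the second after the job is handed in, while the arm keeps its last pose, push and grip.
It also fails if it takes over 64 s, if anything falls off the work surface, if the arm or the gripper's body presses on something with over 40 N, if the wrist force passes 120 N, or if a joint passes its speed limit or range.

### The arm

A 6-joint arm with a two-finger parallel gripper is mounted at the origin on the work surface. World frame = base frame: x ahead of the robot, y to its left, z up, the work surface at z = 0. Lengths are in m, angles in rad, forces in N, time in s.
With the tool pointing down it reaches from about 0.375 to 0.825 m from the base axis. Payload 5.5 kg.
Tool frame: the origin (TCP) lies at the very end of the fingers, on their centre line; the grasp point (between the pads) lies 19 mm behind it; z points along the fingers, y is the direction in which the jaws open and shut (so a half turn about z gives the same grasp; the last joint's range is limited). The gripper opens to 85 mm and grips with 20 to 120 N. Pads are 22 mm wide; open, the fingers measure 114 mm over their backs; the gripper's body (76 mm by 85 mm) begins 54 mm behind the grasp point. The pads swing forward as they close: fully open they stand 13 mm farther back than shut.
Start: joints at [1.235, 0.314, -0.047, 1.21, 0, 1.571], TCP at [0.198, 0.566, 0.231] pointing down, gripper open.
Joint ranges: [-2.67, 2.67], [-0.69, 1.73], [-1.03, 1.25], [-2.08, 2.16], [-1.42, 1.45], [-3.14, 3.14]. Speed limits (rad/s): [2.39, 2.39, 3.01, 3.14, 3.14, 3.14].

### API

Orientations are given as a unit quaternion [x, y, z, w].
In Python, from workcell import r gives the robot as it stands.
- The arm moves only by the tool arm_command, never from a script. Its argument "series" is a list of rows, each a list of 7 numbers: the shift along the tool's x, y, z scaled (see below), then the turn, a rotation vector about the tool's x, y, z scaled (see below), then the opening, from 0 (shut) to 1 (fully open). In form: [[x, y, z, rx, ry, rz, jaw], ...]. A call has 1 to 20 rows; each row is the pose to reach, as a shift and turn from the pose commanded when the call began, along the tool's axes at that moment; what a row does not reach only later rows make up. The controller multiplies each number of a shift by 0.2 m and each number of a turn by 60 degrees. A row lasts 1/10 s, in which the tool goes at most 50 mm and 8.59 degrees, less where a joint would pass 70% of its speed; a pose out of reach is approached as far as the arm can. A call with a number of a shift or a turn outside -1 to 1 is refused whole. A call with a gripper value outside its range is refused whole. The fingers move at their own pace and stop on an object; the grip force is fixed at half the most. Time passes only in rows, so rows that repeat a pose let the fingers close. It gives the time, the measured TCP pose, the force and the opening at its end, in the units of the state.
- r.state(): the state, without advancing time (a new reading comes with each control period).
- r.read_camera(name): name is "scene" or "side" or "wrist"; returns (picture, depth): 384x512x3 uint8, red, green, blue; 384x512 float32, m along the optical axis (not along the pixel's ray), 0 where there is no reading.
- r.camera_model(name): a dict with "fx", "fy", "cx", "cy" (pixels), "dist_coeffs" ([k1, k2, p1, p2, k3] as OpenCV has them; the pictures are not rectified), "T" (4x4, takes a point from camera to world coordinates). Camera axes: x right, y down, z forward; pixel columns grow to the right and rows downward; lengths in m; the calibration is good to about 2 mm. A picture is of the moment at which its call begins: read the wrist's pose just before it. camera_model takes no time and is no camera call; for the wrist camera it gives the pose at the moment of the call.
- r.finish_job(): hands the job in, once; it reports no verdict.
Trained networks look in the newest picture that a camera, given by its name, has taken for a name from the list of things; names that differ only in an ending like _2 or _b are one class to them, and where a whole thing is asked for, a point or a joint stands for the part that bears it (a point fixed in the world has none). Each returns a list of dicts, best first, with "confidence" (0 to 1); they miss things now and then, are a little off and sometimes report something else, mostly with a low value. They report only what shows in the picture. A call takes as long as a camera call. They do not tell look-alikes from the thing itself.
- r.recognise(camera, name): "location" ([column, row] in pixels, amid what is visible of it).
- r.place_of(camera, name): "location" ([column, row] in pixels: a listed point, or the origin of a listed thing).
The state is a dict: "time": time; "joint_pos": joint angles; "joint_vel": joint speeds; "tau": joint torques, N m; "ee_pos": TCP position; "tcp_rot": TCP orientation; "force": force on the tool from outside, world axes, zero at the start; "torque": the same for the moment, N m; "width": opening from 0.0 (shut) to 1.0 (fully open).
Only numpy, scipy, OpenCV 4.12 (cv2) and the standard library are available. Lean on these libraries where they do the work, as an engineer would, in place of code of your own. Each camera call takes 0.05 s, during which the arm holds its last target. There are 200 camera calls.

## Working session

There is one attempt and no reset: what is moved stays moved. The work goes in short steps, Python scripts to look and compute and a tool call to move; the robot and the scene stay as the last step left them, time stands still between calls to the robot, and variables do not carry over. Pictures are saved under pics/ and viewed, about 8 in all and at most 12, crops included, and the job is handed in when it is done.

Besides the shell and the picture viewer there is one more tool, called after "Request:" by a JSON object that holds its "fn" and its "kwargs", one argument or row to a line. arm_command: Moves the arm, as the interface text tells. Its arguments: {"type":"object","properties":{"series":{"type":"array"}},"required":["series"]}

```bash
mkdir -p pics; ls; cat > h.py <<'E'
import numpy as np, cv2
from workcell import r
from scipy.spatial.transform import Rotation as R
def ray(m,px):
    K=np.array([[m['fx'],0,m['cx']],[0,m['fy'],m['cy']],[0,0,1]]);
    u=cv2.undistortPoints(np.array(px,float).reshape(-1,1,2),K,np.array(m['dist_coeffs'])).reshape(-1,2)
    return np.c_[u,np.ones(len(u))]
def world(m,px,z):
    p=ray(m,px)*np.array(z).reshape(-1,1); T=np.array(m['T']); return p@T[:3,:3].T+T[:3,3]
def atz(m,px,h):
    T=np.array(m['T']); d=ray(m,px)@T[:3,:3].T; o=T[:3,3]; return o+d*((h-o[2])/d[:,2])[:,None]
def cloud(m,dep):
    v,u=np.nonzero(dep>0); return np.c_[u,v],world(m,np.c_[u,v],dep[v,u])
E
python3 - <<'E'
from h import *
print(r.state())
for c in ('scene','side'):
    p,d=r.read_camera(c); m=r.camera_model(c); np.savez(f'{c}.npz',p=p,d=d,T=m['T'])
    cv2.imwrite(f'pics/{c}0.png',p[:,:,::-1]); print(c,np.round(m['T'],3).tolist(),m['fx'])
    for n in ('guide_tube','coil','tray','gauge','gauge_tip','gauge_grip','rest','bracket','cup','carriage_top','sprocket','gear'):
        for q in r.place_of(c,n)[:3]:
            u,v=np.round(q['location']).astype(int); z=d[min(max(v,0),383),min(max(u,0),511)]
            print(n,(u,v),round(q['confidence'],2),np.round(world(m,[(u,v)],[z])[0],3))
E
```

```text
pics
{'time': 0.0, 'joint_pos': array([ 1.23501128e+00,  3.14211995e-01, -4.80867885e-02,  1.21020616e+00,
       -1.63640705e-05,  1.57079797e+00]), 'joint_vel': array([-0.00014594,  0.00041993, -0.00118041,  0.00123718,  0.00078305,
       -0.00109606]), 'tau': array([-1.64317455e-03, -5.39589608e+01,  3.39747798e+01,  1.95669592e-02,
       -1.05945960e-04,  1.98781015e-05]), 'ee_pos': array([0.19751834, 0.56593619, 0.2304396 ]), 'tcp_rot': array([ 1.67105621e-01,  9.85938630e-01, -8.43661710e-04, -1.34691131e-04]), 'force': array([-0.16360787, -0.09904486,  0.49441991]), 'torque': array([-0.02680244,  0.00085414,  0.00020827]), 'width': 1.00265215812247}
scene [[0.248, 0.634, -0.732, 1.394], [0.969, -0.164, 0.186, -0.202], [-0.002, -0.755, -0.655, 0.86], [0.0, 0.0, 0.0, 1.0]] 492.88528537691155
guide_tube (np.int64(231), np.int64(198)) 0.63 [ 0.512 -0.043  0.079]
coil (np.int64(294), np.int64(211)) 0.84 [0.554 0.105 0.039]
coil (np.int64(241), np.int64(211)) 0.71 [ 0.546 -0.027  0.062]
coil (np.int64(238), np.int64(224)) 0.44 [ 0.538 -0.033  0.013]
tray (np.int64(134), np.int64(2
[... 1539 characters left out ...]
int64(243), np.int64(144)) 0.47 [0.526 0.489 0.004]
gauge_grip (np.int64(245), np.int64(162)) 0.7 [0.52 0.21 0.07]
gauge_grip (np.int64(199), np.int64(187)) 0.63 [ 0.366  0.184 -0.   ]
rest (np.int64(242), np.int64(172)) 0.59 [0.508 0.184 0.048]
rest (np.int64(241), np.int64(153)) 0.26 [0.51  0.278 0.069]
bracket (np.int64(248), np.int64(223)) 0.79 [ 0.512 -0.033  0.01 ]
cup (np.int64(297), np.int64(160)) 0.94 [0.707 0.287 0.028]
carriage_top (np.int64(351), np.int64(246)) 0.68 [ 0.755 -0.176  0.032]
carriage_top (np.int64(240), np.int64(144)) 0.68 [0.514 0.493 0.002]
sprocket (np.int64(312), np.int64(200)) 0.71 [0.712 0.058 0.012]
gear (np.int64(301), np.int64(182)) 0.45 [0.7   0.169 0.009]
```

View pics/scene0.png

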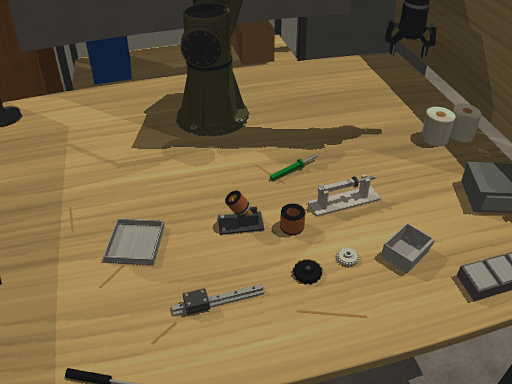

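```bash
python3 - <<'E'
import cv2
a=cv2.imread('pics/scene0.png')[150:270,190:390]; b=cv2.imread('pics/side0.png')[130:240,170:340]
a=cv2.resize(a,(790,474//1)); 
cv2.imwrite('pics/crop1.png',a)
E
```

```text
(no output)
```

View pics/crop1.png

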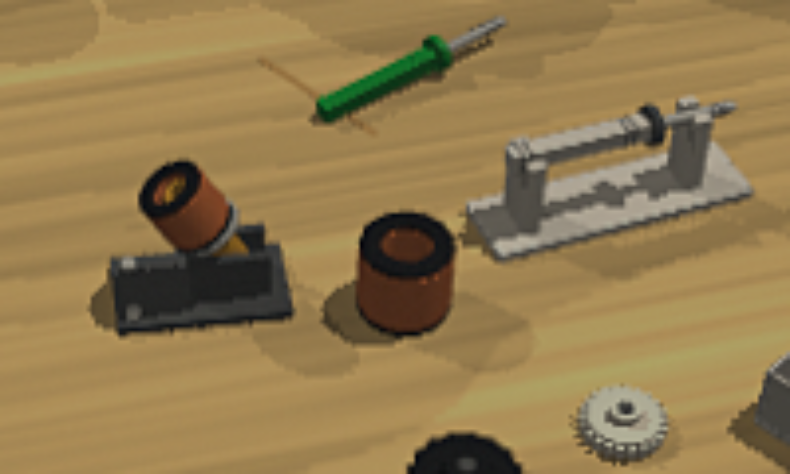

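The coil meant is the small one over the leaning tube at (238,203). The one standing at (293,220) is larger, so it is the look-alike. The gauge is the grey one in the rest at (345,187); the green one at (295,168) is left alone.

```bash
cat >> h.py <<'E'
from scipy.optimize import least_squares
def cyl(P,rad,p0,a0):
    # returns point on axis (at z of p0 mean) and axis
    def ax(q): 
        a=np.array([q[2],q[3],1.]); return a/np.linalg.norm(a)
    def f(q):
        d=P-np.array([q[0],q[1],p0[2]]); a=ax(q); return np.linalg.norm(np.cross(d,a),axis=1)-rad
    s=least_squares(f,[p0[0],p0[1],a0[0]/a0[2],a0[1]/a0[2]],loss='soft_l1',f_scale=.001)
    return np.array([s.x[0],s.x[1],p0[2]]),ax(s.x),np.median(abs(f(s.x)))
E
python3 - <<'E'
from h import *
m=r.camera_model('wrist'); s=r.state()
Tt=np.eye(4);Tt[:3,:3]=R.from_quat(s['tcp_rot']).as_matrix();Tt[:3,3]=s['ee_pos']
print('mount',np.round(np.linalg.inv(Tt)@np.array(m['T']),3).tolist(),m['fx']); print(np.round(Tt,3).tolist())
for c in ('scene','side'):
    z=np.load(c+'.npz'); uv,P=cloud(r.camera_model(c),z['d']); C=z['p'][uv[:,1],uv[:,0]].astype(int)
    near=(np.hypot(P[:,0]-.525,P[:,1]+.04)<.06)
    cop=near&(P[:,2]>.04)&(C[:,0]>1.7*C[:,2])&(C[:,0]<190)&(P[:,2]<.12)
    a0=np.array([0,-.5,.866])
    print(c,cop.sum(),cyl(P[cop],.022,np.array([.525,-.05,.08]),a0))
    b=near&(P[:,2]>.004)&(P[:,2]<.012)
    Q=P[b][:,:2].astype(np.float32); print('bracket rect',cv2.minAreaRect(Q))
    g=(abs(P[:,0]-.51)<.05)&(abs(P[:,1]-.26)<.13)&(P[:,2]>.052)&(P[:,2]<.08)
    Q=P[g]; print('gauge',g.sum(),Q.mean(0),np.linalg.svd(Q[:,:2]-Q[:,:2].mean(0),full_matrices=False)[2][0],Q[:,1].min(),Q[:,1].max(),Q[:,2].max())
    t=(abs(P[:,0]-.526)<.09)&(abs(P[:,1]+.29)<.09)&(P[:,2]>.014)&(P[:,2]<.03)
    print('tray',cv2.minAreaRect(P[t][:,:2].astype(np.float32)))
E
```

```text
mount [[-0.001, -0.954, -0.299, 0.076], [1.0, -0.001, 0.0, 0.002], [-0.0, -0.299, 0.954, -0.142], [0.0, 0.0, 0.0, 1.0]] 308.0713444687348
[[-0.944, 0.33, -0.0, 0.198], [0.33, 0.944, -0.0, 0.566], [0.0, -0.0, -1.0, 0.231], [0.0, 0.0, 0.0, 1.0]]
scene 274 (array([ 0.52479692, -0.03618951,  0.08      ]), array([ 0.07900384, -0.39950804,  0.91331907]), np.float64(0.0015435364194179586))
bracket rect ((0.5249218344688416, -0.038942065089941025), (0.11116534471511841, 0.06922413408756256), 86.0684585571289)
gauge 451 [0.51692738 0.25051037 0.06473796] [-0.10468468  0.99450546] 0.17750644562753617 0.34191635239827733 0.0770216898915922
tray ((0.5296244621276855, -0.28901201486587524), (0.12247014045715332, 0.1365683227777481), 72.21136474609375)
side 181 (array([ 0.52397751, -0.03478265,  0.08      ]), array([-0.06750703, -0.51362851,  0.85535288]), np.float64(0.0010639540155400994))
bracket rect ((0.5244283676147461, -0.033775925636291504), (0.09462804347276688, 0.06361819058656693), 82.9170150756836)
gauge 181 [0.51260155 0.2406692  0.06531689] [ 0.1082218  -0.99412677] 0.17458664306868799 0.34032480917050034 0.07669016359545333
tray ((0.52932208776474, -0.2884448766708374), (0.12366607785224915, 0.13033218681812286), 72.38672637939453)
```

```bash
cat >> h.py <<'E'
def rot(zt,yt=(1,0,0)):
    z=np.array(zt,float); z/=np.linalg.norm(z); y=np.array(yt,float); y-=y@z*z; y/=np.linalg.norm(y)
    return np.c_[np.cross(y,z),y,z]
def go(p,M):
    s=r.state(); A=R.from_quat(s['tcp_rot']).as_matrix()
    sh=A.T@(np.array(p)-s['ee_pos'])/.2; rv=R.from_matrix(A.T@M).as_rotvec()
    print('shift',np.round(sh,3),'turn',np.round(np.degrees(rv)/60,3),'mm',np.linalg.norm(sh)*200,'deg',np.degrees(np.linalg.norm(rv)),'t',s['time'],'w',round(s['width'],3))
E
python3 -c "
from h import *
go([.53,-.06,.26],rot([0,0,-1]))"
```

```text
shift [-2.601 -2.41  -0.143] turn [-0.    -0.     1.179] mm 709.7431913788348 deg 70.7602318987245 t 1.3 w 0.999
```

Request:
{"fn": "arm_command", "kwargs": {
  "series": [
    [-1,-0.93,-0.055,0,0,0.45,1],
    [-1,-0.93,-0.055,0,0,0.45,1],
    [-1,-0.93,-0.055,0,0,0.45,1],
    [-1,-0.93,-0.055,0,0,0.45,1],
    [-1,-0.93,-0.055,0,0,0.45,1],
    [-1,-0.93,-0.055,0,0,0.45,1]
  ]
}}

```text
time: 1.9
ee_pos: [0.3262, 0.3219, 0.2427]
tcp_rot: [0.394, 0.919, -0.0, 0.0]
force: [0.7, 0.3, 0.0]
width: 0.998
```

```bash
python3 -c "
from h import *
go([.53,-.06,.26],rot([0,0,-1]))"
```

```text
shift [-2.085 -0.579 -0.084] turn [0.    0.001 0.727] mm 433.1875129215241 deg 43.6154360063162 t 1.9 w 0.998
```

Request:
{"fn": "arm_command", "kwargs": {
  "series": [
    [-1,-0.28,-0.04,0,0,0.45,1],
    [-1,-0.28,-0.04,0,0,0.45,1],
    [-1,-0.28,-0.04,0,0,0.45,1],
    [-1,-0.28,-0.04,0,0,0.45,1],
    [-1,-0.28,-0.04,0,0,0.45,1]
  ]
}}

```text
time: 2.4
ee_pos: [0.4251, 0.1378, 0.2508]
tcp_rot: [0.599, 0.801, 0.0, 0.001]
force: [-0.3, -0.0, -0.6]
width: 1.002
```

```bash
python3 -c "
from h import *
go([.53,-.06,.26],rot([0,0,-1]))"
```

```text
shift [-1.097  0.224 -0.044] turn [0.001 0.001 0.273] mm 224.08208235386078 deg 16.386329846040365 t 2.4 w 1.002
```

Request:
{"fn": "arm_command", "kwargs": {
  "series": [
    [-1,0.22,-0.04,0,0,0.273,1],
    [-1,0.22,-0.04,0,0,0.273,1],
    [-1,0.22,-0.04,0,0,0.273,1],
    [-1,0.22,-0.04,0,0,0.273,1],
    [-1,0.22,-0.04,0,0,0.273,1],
    [-1,0.22,-0.04,0,0,0.273,1]
  ]
}}

```text
time: 3.0
ee_pos: [0.5231, -0.0376, 0.2579]
tcp_rot: [0.705, 0.709, -0.0, -0.0]
force: [-0.2, -0.3, 0.7]
width: 1.001
```

```bash
cat > coilfit.py <<'E'
from h import *
import sys
n=sys.argv[1]
m=r.camera_model('wrist'); p,d=r.read_camera('wrist'); cv2.imwrite(f'pics/{n}.png',p[:,:,::-1]); np.savez(n+'.npz',p=p,d=d,T=m['T'])
uv,P=cloud(m,d); C=p[uv[:,1],uv[:,0]].astype(int)
near=(np.hypot(P[:,0]-.525,P[:,1]+.045)<.07)
cop=near&(P[:,2]>.04)&(P[:,2]<.13)&(C[:,0]>1.7*C[:,2])&(C[:,0]<190)
print('cop',cop.sum(),cyl(P[cop],.022,np.array([.525,-.05,.08]),np.array([0,-.5,.866])))
b=near&(P[:,2]>.005)&(P[:,2]<.013); print('bracket',cv2.minAreaRect(P[b][:,:2].astype(np.float32)))
dk=near&(P[:,2]>.07)&(C.max(1)<70)&(P[:,2]<.15); Q=P[dk]; c=Q.mean(0); print('dark top',dk.sum(),c,np.linalg.svd(Q-c,full_matrices=False)[2][2])
for k in ('guide_tube','coil','bracket'):
    for q in r.place_of('wrist',k)[:2]: print(k,q, atz(m,[q['location']],{'guide_tube':.087,'coil':.058,'bracket':0}[k])[0])
E
python3 coilfit.py w1
```

```text
cop 1519 (array([0.53211142, 0.11921579, 0.08      ]), array([-0.0570706 , -0.9883293 ,  0.14123786]), np.float64(0.004434546078041342))
bracket ((0.5246684551239014, -0.026500675827264786), (0.10310085117816925, 0.06402549892663956), 83.47620391845703)
dark top 772 [ 0.52370529 -0.03799639  0.09059655] [ 0.01772727  0.50119678 -0.86515174]
guide_tube {'location': [249.6, 166.8], 'confidence': 0.97} [ 0.52165277 -0.03398634  0.087     ]
coil {'location': [252.3, 148.0], 'confidence': 0.73} [ 0.5244361  -0.01935076  0.058     ]
bracket {'location': [253.8, 141.0], 'confidence': 0.74} [ 0.52647693 -0.02036866  0.        ]
bracket {'location': [253.9, 309.6], 'confidence': 0.52} [ 0.52831437 -0.28278338  0.        ]
```

View pics/w1.png

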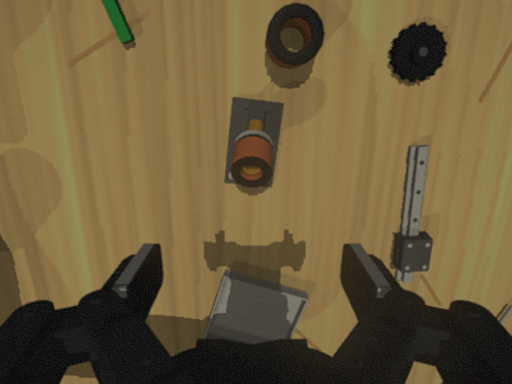

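```bash
python3 -c "
from h import *
a=np.array([-.057,-.497,.866]);a/=np.linalg.norm(a)
go(np.array([.5235,-.0385,.092])+.085*a,rot(-a))"
```

```text
shift [-0.226 -0.02   0.463] turn [-0.056  0.497  0.022] mm 103.2254153817864 deg 30.02434410958647 t 3.2 w 1.002
```

Request:
{"fn": "arm_command", "kwargs": {
  "series": [
    [-0.226,-0.02,0.463,-0.056,0.497,0.022,1],
    [-0.226,-0.02,0.463,-0.056,0.497,0.022,1],
    [-0.226,-0.02,0.463,-0.056,0.497,0.022,1],
    [-0.226,-0.02,0.463,-0.056,0.497,0.022,1],
    [-0.226,-0.02,0.463,-0.056,0.497,0.022,1],
    [-0.226,-0.02,0.463,-0.056,0.497,0.022,1]
  ]
}}

```text
time: 3.8
ee_pos: [0.5193, -0.0816, 0.1658]
tcp_rot: [0.689, 0.678, 0.201, -0.162]
force: [-0.1, 0.7, 0.8]
width: 0.997
```

```bash
sed -i 's/-.050,*)<.07/&/; s/P\[:,1\]+.045)<.07/P[:,1]+.045)<.045/' coilfit.py; python3 coilfit.py w2; python3 -c "
from h import *; s=r.state(); print(s['ee_pos'],R.from_quat(s['tcp_rot']).as_matrix()[:,2],s['joint_pos'])"
```

```text
cop 1619 (array([ 0.53877122, -0.02873489,  0.08      ]), array([-0.34759563, -0.51451287,  0.78387102]), np.float64(0.005287564224173966))
bracket ((0.5227584838867188, -0.043243929743766785), (0.07006514072418213, 0.06402447819709778), 83.36211395263672)
dark top 1724 [ 0.52321205 -0.03964299  0.08916896] [ 0.05612639  0.53765273 -0.84129624]
guide_tube {'location': [249.1, 192.5], 'confidence': 0.63} [ 0.52326486 -0.03536038  0.087     ]
coil {'location': [247.5, 184.1], 'confidence': 0.94} [ 0.52343822 -0.02175647  0.058     ]
coil {'location': [292.0, 65.4], 'confidence': 0.61} [0.57086343 0.09822712 0.058     ]
bracket {'location': [248.3, 196.8], 'confidence': 0.58} [ 0.52643084 -0.02236536  0.        ]
bracket {'location': [382.8, 31.8], 'confidence': 0.38} [0.70338104 0.18726683 0.        ]
[ 0.51979744 -0.08105378  0.16682403] [ 0.05900057  0.49529684 -0.86671793] [-0.45531446  0.34611308 -0.26295669  1.14964221  0.49017759  1.08211938]
```

View pics/w2.png

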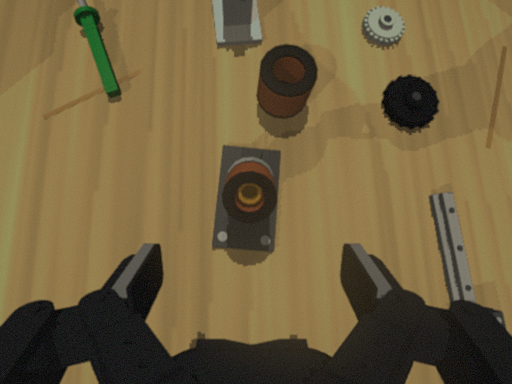

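```bash
python3 -c "
from h import *
m=r.camera_model('wrist'); print(atz(m,[(250,194),(250,193)],.0922))
z=np.load('w2.npz'); uv,P=cloud(m,z['d']); 
a=np.array([-.057,-.497,.866]);a/=np.linalg.norm(a)
# points on top ring: plane slab
n=np.hypot(P[:,0]-.523,P[:,1]+.04)<.035
for off in (.0885,.0995):pass
h=P@a; k=n&(P[:,2]>.075); hh=h[k]; hist,e=np.histogram(hh,bins=np.arange(hh.min(),hh.max(),.001)); h0=e[hist.argmax()]; print('peak',h0,hist.max())
k=n&(abs(h-h0-.0005)<.0025)&(P[:,2]>.07); Q=P[k]
u=np.cross(a,[1,0,0]);u/=np.linalg.norm(u);v=np.cross(a,u)
(c,rad)=cv2.minEnclosingCircle(np.c_[Q@u,Q@v].astype(np.float32)); print('top centre',c[0]*u+c[1]*v+np.median(h[k])*a,rad,k.sum())
T=c[0]*u+c[1]*v+np.median(h[k])*a
go(T-.030*a,rot(-a))
"
```

```text
[[ 0.52433171 -0.03685992  0.0922    ]
 [ 0.52435344 -0.03606513  0.0922    ]]
peak 0.06858724534640114 776
top centre [ 0.52370141 -0.03994713  0.09097498] 0.02207331918179989 1600
shift [-0.009 -0.006  0.582] turn [0.002 0.002 0.002] mm 116.3520082976155 deg 0.19421049956306072 t 4.0 w 1.0
```

Request:
{"fn": "arm_command", "kwargs": {
  "series": [
    [-0.009,-0.006,0.2,0,0,0,1],
    [-0.009,-0.006,0.4,0,0,0,1],
    [-0.009,-0.006,0.5,0,0,0,1],
    [-0.009,-0.006,0.6,0,0,0,1],
    [-0.009,-0.006,0.6,0,0,0,0.7],
    [-0.009,-0.006,0.6,0,0,0,0],
    [-0.009,-0.006,0.6,0,0,0,0],
    [-0.009,-0.006,0.6,0,0,0,0],
    [-0.009,-0.006,0.6,0,0,0,0],
    [-0.009,-0.006,0.6,0,0,0,0],
    [-0.009,-0.006,0.6,0,0,0,0],
    [-0.009,-0.006,0.6,0,0,0,0]
  ]
}}

```text
time: 5.2
ee_pos: [0.5259, -0.0247, 0.0625]
tcp_rot: [0.689, 0.677, 0.203, -0.161]
force: [-1.9, -0.8, 6.6]
width: 0.505
```

Request:
{"fn": "arm_command", "kwargs": {
  "series": [
    [0,0,-0.05,0,0,0,0],
    [0,0,-0.12,0,0,0,0],
    [0,0,-0.2,0,0,0,0],
    [0,0,-0.28,0,0,0,0],
    [0,0,-0.35,0,0,0,0],
    [0,0,-0.35,0,0,0,0]
  ]
}}

```text
time: 5.8
ee_pos: [0.5226, -0.0609, 0.1237]
tcp_rot: [0.689, 0.677, 0.203, -0.16]
force: [0.7, -0.7, -1.5]
width: 0.503
```

```bash
python3 - <<'E'
from h import *
go([.529,-.289,.10],rot([0,0,-1]))
p,d=r.read_camera('wrist'); cv2.imwrite('pics/w3.png',p[:,:,::-1]); m=r.camera_model('wrist'); np.savez('w3.npz',p=p,d=d,T=m['T'])
uv,P=cloud(m,d); C=p[uv[:,1],uv[:,0]].astype(int)
n=(np.hypot(P[:,0]-.525,P[:,1]+.037)<.02)&(P[:,2]>.06)&(P[:,2]<.1)
print(n.sum(), P[n].mean(0) if n.any() else '')
for q in r.place_of('wrist','guide_tube')[:2]: print(q,atz(m,[q['location']],.087))
E
```

```text
shift [-1.049  0.062 -0.46 ] turn [ 0.058 -0.495 -0.016] mm 229.42433192838428 deg 29.933183661803298 t 5.8 w 0.503
396 [ 0.52333379 -0.02527797  0.08248351]
{'location': [247.8, 211.5], 'confidence': 0.79} [[ 0.52285034 -0.03518263  0.087     ]]
{'location': [251.1, 239.5], 'confidence': 0.45} [[ 0.524403   -0.05300729  0.087     ]]
```

View pics/w3.png

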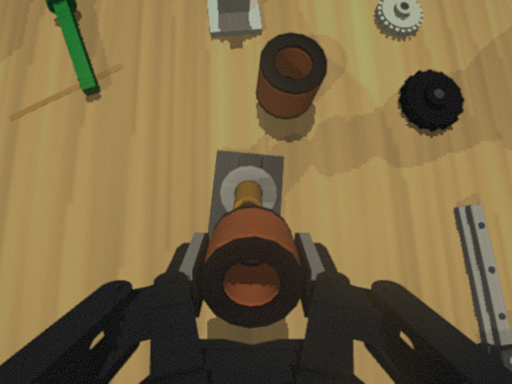

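Request:
{"fn": "arm_command", "kwargs": {
  "series": [
    [-0.2,0,-0.2,0,-0.1,0,0],
    [-1,0.06,-0.46,0.058,-0.495,-0.016,0],
    [-1,0.06,-0.46,0.058,-0.495,-0.016,0],
    [-1,0.06,-0.46,0.058,-0.495,-0.016,0],
    [-1,0.06,-0.46,0.058,-0.495,-0.016,0],
    [-1,0.06,-0.46,0.058,-0.495,-0.016,0],
    [-1,0.06,-0.46,0.058,-0.495,-0.016,0],
    [-1,0.06,-0.46,0.058,-0.495,-0.016,0]
  ]
}}

```text
time: 6.7
ee_pos: [0.5268, -0.2775, 0.1017]
tcp_rot: [0.707, 0.708, -0.0, -0.003]
force: [-0.7, 0.1, -1.2]
width: 0.504
```

```bash
python3 -c "
from h import *
go([.529,-.289,.0115],rot([0,0,-1]))"
```

```text
shift [-0.059  0.013  0.451] turn [-0.004 -0.003  0.002] mm 90.98833408824177 deg 0.338643883295246 t 6.7 w 0.504
```

Request:
{"fn": "arm_command", "kwargs": {
  "series": [
    [-0.059,0.013,0.15,0,0,0,0],
    [-0.059,0.013,0.3,0,0,0,0],
    [-0.059,0.013,0.4,0,0,0,0],
    [-0.059,0.013,0.43,0,0,0,0],
    [-0.059,0.013,0.44,0,0,0,0],
    [-0.059,0.013,0.445,0,0,0,0],
    [-0.059,0.013,0.445,0,0,0,0]
  ]
}}

```text
time: 7.4
ee_pos: [0.5305, -0.2904, 0.0144]
tcp_rot: [0.707, 0.708, -0.0, -0.001]
force: [0.7, -0.8, -1.7]
width: 0.502
```

Request:
{"fn": "arm_command", "kwargs": {
  "series": [
    [0,0,0.01,0,0,0,0],
    [0,0,0.015,0,0,0,0],
    [0,0,0.015,0,0,0,0]
  ]
}}

```text
time: 7.7
ee_pos: [0.5296, -0.2901, 0.0103]
tcp_rot: [0.707, 0.708, -0.0, -0.002]
force: [-0.7, 0.6, -0.5]
width: 0.504
```

Request:
{"fn": "arm_command", "kwargs": {
  "series": [
    [0,0,0.008,0,0,0,0],
    [0,0,0.012,0,0,0,0],
    [0,0,0.012,0,0,0,0]
  ]
}}

```text
time: 8.0
ee_pos: [0.5298, -0.2902, 0.0094]
tcp_rot: [0.707, 0.708, -0.0, -0.002]
force: [-5.7, 2.5, 13.0]
width: 0.5
```

Request:
{"fn": "arm_command", "kwargs": {
  "series": [
    [0,0,-0.004,0,0,0,0.3],
    [0,0,-0.004,0,0,0,0.55],
    [0,0,-0.004,0,0,0,0.7],
    [0,0,-0.004,0,0,0,0.75],
    [0,0,-0.004,0,0,0,0.75],
    [0,0,-0.1,0,0,0,0.75],
    [0,0,-0.3,0,0,0,0.75],
    [0,0,-0.5,0,0,0,0.9],
    [0,0,-0.7,0,0,0,1],
    [0,0,-0.8,0,0,0,1],
    [0,0,-0.8,0,0,0,1]
  ]
}}

```text
time: 9.1
ee_pos: [0.5324, -0.2917, 0.1716]
tcp_rot: [0.707, 0.708, 0.0, 0.001]
force: [0.2, 0.1, -0.3]
width: 0.996
```

```bash
python3 - <<'E'
from h import *
s=r.state()
for c in ('wrist','scene','side'):
    m=r.camera_model(c);p,d=r.read_camera(c); cv2.imwrite(f'pics/{c}4.png',p[:,:,::-1]); np.savez(c+'4.npz',p=p,d=d,T=m['T'])
    uv,P=cloud(m,d); C=p[uv[:,1],uv[:,0]].astype(int)
    n=(np.hypot(P[:,0]-.53,P[:,1]+.29)<.035)&(P[:,2]>.025)&(P[:,2]<.06); Q=P[n]
    print(c,'coil in tray top',np.percentile(Q[:,2],[10,50,90,99]), Q.mean(0))
    # bare tube: cylinder r 10 between seat & mouth ; gauge
    n=(np.hypot(P[:,0]-.524,P[:,1]+.03)<.025)&(P[:,2]>.065)&(P[:,2]<.1)
    if n.sum()>30: print('tube',n.sum(),cyl(P[n],.01,np.array([.524,-.037,.087]),np.array([-.057,-.497,.866])),P[n][:,2].max())
    for k,h in (('guide_tube',.087),('gauge_grip',.062),('gauge_tip',.062),('gauge',.062),('rest',0),('tray',0)):
        for q in r.place_of(c,k)[:2]: print(k,q['location'],round(q['confidence'],2),np.round(atz(m,[q['location']],h)[0],4))
go([.495,.13,.2],rot([0,.5,-.866]))
a=cv2.imread('pics/wrist4.png');b=cv2.imread('pics/scene4.png')
E
```

```text
wrist coil in tray top [0.03382362 0.04178322 0.04283937 0.04349417] [ 0.53038292 -0.28754748  0.04031574]
tray [246.3, 162.9] 0.72 [ 0.5279 -0.2843  0.    ]
scene coil in tray top [0.02899946 0.04081394 0.04455282 0.04662716] [ 0.53465335 -0.29065437  0.03861521]
tube 103 (array([ 0.52527695, -0.03672214,  0.087     ]), array([ 0.00906706, -0.481243  ,  0.87654034]), np.float64(0.0014498046050441717)) 0.0920801527020143
guide_tube [234.3, 195.9] 0.8 [ 0.5163 -0.0356  0.087 ]
gauge_grip [338.9, 186.0] 0.58 [0.517  0.2352 0.062 ]
gauge_tip [374.2, 175.1] 0.59 [0.4984 0.3429 0.062 ]
gauge [302.1, 162.4] 0.87 [0.3992 0.1755 0.062 ]
gauge [356.1, 181.7] 0.71 [0.5119 0.2851 0.062 ]
rest [344.4, 201.7] 0.87 [0.5132 0.2594 0.    ]
side coil in tray top [0.02840709 0.04121886 0.04345937 0.04458488] [ 0.53063169 -0.29401692  0.03812223]
gauge_grip [196.6, 186.7] 0.66 [0.37   0.0854 0.062 ]
gauge_grip [245.5, 160.3] 0.59 [0.5227 0.2372 0.062 ]
gauge_tip [186.9, 173.8] 0.59 [0.3353 0.1648 0.062 ]
gauge_tip [240.7, 144.1] 0.41 [0.5127 0.3645 0.062 ]
gauge [190.4, 179.4] 0.58 [0.3488 0.1293 0.062 ]
gauge [241.0, 153.4] 0.51 [0.5102 0.2895 0.062 ]
rest [239.5, 171.9] 0.51 [0.5022 0.2702 0.    ]
rest [242.2, 146.0] 0.41 [0.5223 0.4785 0.    ]
tray [259.9, 296.2] 0.6 [ 0.5222 -0.2815  0.    ]
shift [ 2.103 -0.174 -0.156] turn [-0.004  0.498  0.   ] mm 423.1292723543809 deg 29.8733806575473 t 10.15 w 1.0
```

View pics/scene4.png

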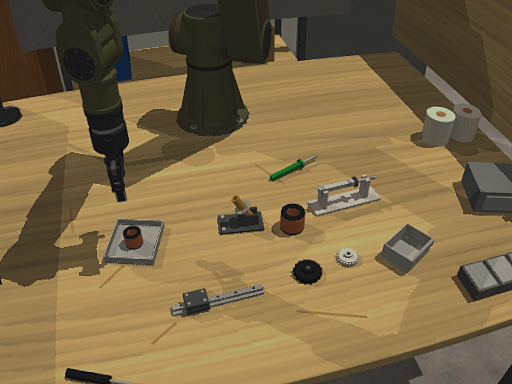

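```bash
python3 -c "
from h import *
a=np.array([-.057,-.497,.866]);a/=np.linalg.norm(a)
go([.52,-.085,.18],rot(-a))"
```

```text
shift [ 1.027 -0.05  -0.058] turn [-0.057  0.495  0.014] mm 206.04749605983494 deg 29.92256991269605 t 10.15 w 1.0
```

Request:
{"fn": "arm_command", "kwargs": {
  "series": [
    [1,-0.05,-0.058,-0.057,0.495,0.014,1],
    [1,-0.05,-0.058,-0.057,0.495,0.014,1],
    [1,-0.05,-0.058,-0.057,0.495,0.014,1],
    [1,-0.05,-0.058,-0.057,0.495,0.014,1],
    [1,-0.05,-0.058,-0.057,0.495,0.014,1],
    [1,-0.05,-0.058,-0.057,0.495,0.014,1],
    [1,-0.05,-0.058,-0.057,0.495,0.014,1]
  ]
}}

```text
time: 10.85
ee_pos: [0.5204, -0.0911, 0.1801]
tcp_rot: [0.688, 0.678, 0.201, -0.162]
force: [-0.5, -0.2, -0.2]
width: 1.001
```

```bash
python3 - <<'E'
from h import *
m=r.camera_model('wrist');p,d=r.read_camera('wrist'); cv2.imwrite('pics/w5.png',p[:,:,::-1]); np.savez('w5.npz',p=p,d=d,T=m['T'])
a=np.array([-.057,-.497,.866]);a/=np.linalg.norm(a); M=np.array([.524,-.0369,.0865])
uv,P=cloud(m,d); h=(P-M)@a; rr=np.linalg.norm((P-M)-h[:,None]*a,axis=1)
k=(rr<.014)&(abs(h)<.01); hist,e=np.histogram(h[k],bins=np.arange(-.01,.01,.001)); print(hist); h0=e[hist.argmax()]+.0005
u=np.cross(a,[1,0,0]);u/=np.linalg.norm(u);v=np.cross(a,u)
k=(rr<.014)&(abs(h-h0)<.002); Q=P[k]; c,rad=cv2.minEnclosingCircle(np.c_[Q@u,Q@v].astype(np.float32)); print('mouth',c[0]*u+c[1]*v+np.median(Q@a)*a,rad,k.sum())
# seat disc
k=(rr<.03)&(abs(h+.034)<.006)&(rr>.011); Q=P[k]; cc=Q.mean(0); print('seat',k.sum(),cc,np.median(h[k]),np.linalg.svd(Q-cc,full_matrices=False)[2][2])
k=abs(h+.034)<.004; k&=(rr<.03); Q=P[k]; c,rad=cv2.minEnclosingCircle(np.c_[Q@u,Q@v].astype(np.float32)); print('seatc',c[0]*u+c[1]*v+np.median(Q@a)*a,rad)
for q in r.place_of('wrist','guide_tube')[:2]: print(q,atz(m,[q['location']],.087))
x,y,_=0,0,0
cv2.imwrite('pics/w5c.png',cv2.resize(p[120:260,170:340,::-1],(680,560),interpolation=cv2.INTER_CUBIC))
b=(np.hypot(P[:,0]-.525,P[:,1]+.03)<.08)&(P[:,2]>.004)&(P[:,2]<.013)&(p[uv[:,1],uv[:,0]].max(1)<110); print(cv2.minAreaRect(P[b][:,:2].astype(np.float32)))
E
```

```text
[  3  18  12  12  11  14  12  31 107  88   5   0   0   0   0   0   0   0
   0]
mouth [ 0.52400802 -0.03531441  0.08600505] 0.01003322098404169 239
seat 948 [ 0.525696   -0.01458784  0.05884659] -0.035092435777189075 [-0.05638566 -0.49360706  0.86785524]
seatc [ 0.52573875 -0.01855191  0.05662529] 0.02203381434082985
{'location': [245.0, 184.4], 'confidence': 0.81} [[ 0.52183563 -0.03488581  0.087     ]]
((0.5251201391220093, -0.023436952382326126), (0.11003302037715912, 0.06412205100059509), 83.39820098876953)
```

View pics/w5c.png

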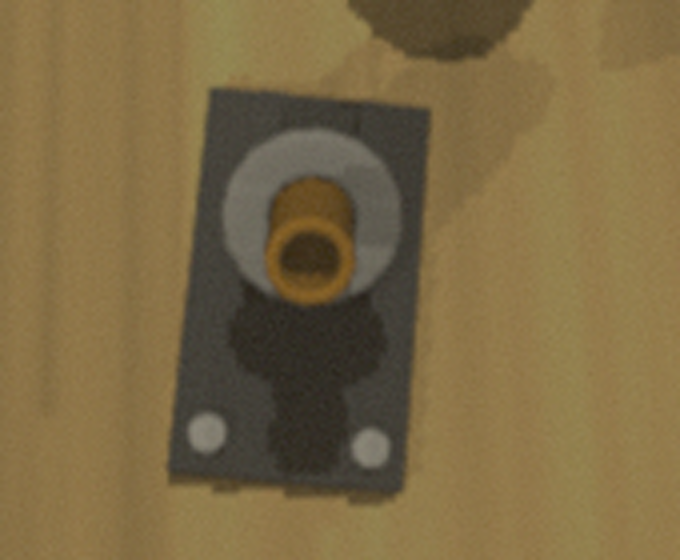

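```bash
python3 -c "
from h import *
g=np.array([-.106,.994,0]); z=.5*g-np.array([0,0,.866])
go([.521,.185,.18],rot(z,(.994,.106,0)))"
```

```text
shift [ 1.199 -0.037  0.686] turn [ 0.106  0.006 -0.087] mm 276.2662774506846 deg 8.250445180749907 t 10.95 w 0.998
```

Request:
{"fn": "arm_command", "kwargs": {
  "series": [
    [0.95,-0.03,0.55,0.106,0.006,-0.087,1],
    [0.95,-0.03,0.55,0.106,0.006,-0.087,1],
    [0.95,-0.03,0.55,0.106,0.006,-0.087,1],
    [0.95,-0.03,0.55,0.106,0.006,-0.087,1],
    [0.95,-0.03,0.55,0.106,0.006,-0.087,1],
    [0.95,-0.03,0.55,0.106,0.006,-0.087,1]
  ]
}}

```text
time: 11.55
ee_pos: [0.52, 0.1313, 0.1793]
tcp_rot: [0.644, 0.719, 0.173, -0.193]
force: [0.0, 0.4, 0.6]
width: 1.0
```

```bash
cat > gfit.py <<'E'
from h import *
m=r.camera_model('wrist');p,d=r.read_camera('wrist'); cv2.imwrite('pics/w6.png',p[:,:,::-1]); np.savez('w6.npz',p=p,d=d,T=m['T'])
uv,P=cloud(m,d); C=p[uv[:,1],uv[:,0]].astype(int)
k=(abs(P[:,0]-.51)<.05)&(abs(P[:,1]-.25)<.13)&(P[:,2]>.05)&(P[:,2]<.085); Q=P[k]
hk=Q[(Q[:,2]>.066)&(Q[:,2]<.073)]; mu=hk.mean(0); g=np.linalg.svd(hk[:,:2]-mu[:2],full_matrices=False)[2][0]; g*=np.sign(g[1]); print('handle',len(hk),mu,g)
print('z hist',np.histogram(Q[:,2],bins=np.arange(.05,.085,.003)))
s=(Q[:,:2]-mu[:2])@g; t=(Q[:,:2]-mu[:2])@np.array([g[1],-g[0]])
for lo in np.arange(-.12,.14,.006):
    i=(s>=lo)&(s<lo+.006)
    if i.sum()>3: print(round(lo+.003,3),i.sum(),'t',np.round([t[i].min(),t[i].max()],4),'z',round(Q[i,2].max(),4),'col',C[k][i].mean(0).astype(int))
for n in ('gauge_grip','gauge_tip','gauge','rest'):
    for q in r.place_of('wrist',n)[:2]: print(n,q['location'],round(q['confidence'],2),atz(m,[q['location']],0. if n=='rest' else .062)[0])
E
python3 gfit.py
```

```text
handle 1769 [0.513909   0.23934243 0.06802279] [-0.08879505  0.99604992]
z hist (array([  72,  130,   83,  120,  488, 1107,  825,   84,   62,    0,    0]), array([0.05 , 0.053, 0.056, 0.059, 0.062, 0.065, 0.068, 0.071, 0.074,
       0.077, 0.08 , 0.083]))
-0.117 29 t [0.0272 0.0352] z 0.0549 col [52 42 29]
-0.057 131 t [-0.0071  0.0071] z 0.0697 col [109 110 100]
-0.051 225 t [-0.0163  0.0163] z 0.0701 col [108 111 102]
-0.045 226 t [-0.0163  0.016 ] z 0.0699 col [127 132 122]
-0.039 146 t [-0.0157  0.016 ] z 0.0695 col [136 142 132]
-0.033 90 t [-0.0065  0.0064] z 0.0693 col [137 144 133]
-0.027 97 t [-0.0067  0.0064] z 0.0695 col [137 143 132]
-0.021 88 t [-0.0068  0.0062] z 0.0693 col [136 142 131]
-0.015 97 t [-0.0069  0.0062] z 0.0692 col [136 143 131]
-0.009 82 t [-0.0061  0.0061] z 0.0698 col [137 145 133]
-0.003 88 t [-0.0063  0.007 ] z 0.0694 col [135 141 129]
0.003 86 t [-0.0064  0.0069] z 0.0695 col [137 143 131]
0.009 88 t [-0.0065  0.0069] z 0.0694 col [136 143 130]
0.015 90 t [-0.0067  0.0068] z 0.0698 col [135 141 129]
0.021 83 t [-0.0068  0.0067] z 0.0697 col [118 123
[... 513 characters left out ...]
t [-0.0131  0.0132] z 0.0673 col [124 125 111]
0.087 43 t [-0.0041  0.0042] z 0.0665 col [96 90 78]
0.093 43 t [-0.0042  0.0041] z 0.0666 col [94 89 77]
0.099 49 t [-0.0043  0.004 ] z 0.0668 col [97 92 79]
0.105 18 t [-0.0044  0.0029] z 0.0659 col [113 106  89]
gauge_grip [256.6, 134.8] 0.61 [0.51357736 0.24277973 0.062     ]
gauge_grip [104.1, 216.0] 0.56 [0.38354203 0.14929984 0.062     ]
gauge_tip [259.0, 41.3] 0.97 [0.50508579 0.34683032 0.062     ]
gauge_tip [85.6, 123.8] 0.75 [0.34570353 0.23639979 0.062     ]
gauge [94.6, 175.8] 0.97 [0.36644298 0.18560764 0.062     ]
gauge [252.9, 95.6] 0.59 [0.50553061 0.28381888 0.062     ]
rest [257.0, 138.8] 0.7 [0.5128753  0.26345213 0.        ]
```

View pics/w6.png

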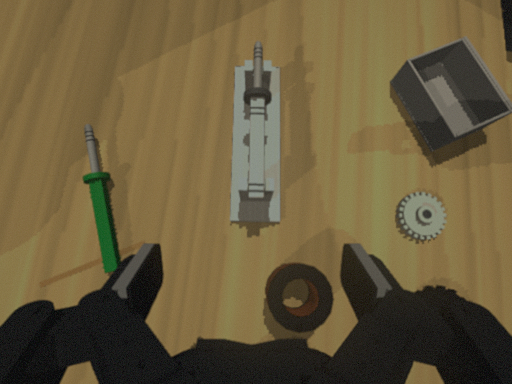

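```bash
python3 -c "
from h import *
g=np.array([-.0888,.996,0]); z=.5*g-np.array([0,0,.866])
go([.5123,.2563,.0455],rot(z,(.996,.0888,0))); go(np.array([.5123,.2563,.0455])-.06*z,rot(z,(.996,.0888,0)))"
```

```text
shift [0.223 0.026 0.899] turn [-0.008 -0.001  0.012] mm 185.30725081917979 deg 0.8946670108029833 t 11.8 w 0.998
shift [0.223 0.024 0.599] turn [-0.008 -0.001  0.012] mm 127.92673741989049 deg 0.8946670108029833 t 11.8 w 0.998
```

Request:
{"fn": "arm_command", "kwargs": {
  "series": [
    [0.223,0.026,0.3,-0.008,-0.001,0.012,1],
    [0.223,0.026,0.5,-0.008,-0.001,0.012,1],
    [0.223,0.026,0.65,-0.008,-0.001,0.012,1],
    [0.223,0.026,0.8,-0.008,-0.001,0.012,1],
    [0.223,0.026,0.87,-0.008,-0.001,0.012,1],
    [0.223,0.026,0.9,-0.008,-0.001,0.012,1],
    [0.223,0.026,0.9,-0.008,-0.001,0.012,1]
  ]
}}

```text
time: 12.5
ee_pos: [0.5115, 0.257, 0.0448]
tcp_rot: [0.652, 0.713, 0.174, -0.191]
force: [0.5, 0.4, 0.3]
width: 0.997
```

```bash
python3 -c "
from h import *
g=np.array([-.0888,.996,0]); z=.5*g-np.array([0,0,.866])
go([.5123,.2563,.0455],rot(z,(.996,.0888,0)));print(r.state()['force'])"
```

```text
shift [-0.002  0.004 -0.005] turn [-0.002  0.     0.001] mm 1.2687886847106165 deg 0.1098279656338583 t 12.5 w 0.997
[0.52080611 0.43025789 0.32838264]
```

Request:
{"fn": "arm_command", "kwargs": {
  "series": [
    [0,0.004,0,0,0,0,0.5],
    [0,0.004,0,0,0,0,0],
    [0,0.004,0,0,0,0,0],
    [0,0.004,0,0,0,0,0],
    [0,0.004,0,0,0,0,0],
    [0,0.004,0,0,0,0,0],
    [0,0.004,0,0,0,0,0],
    [0,0.004,0,0,0,0,0],
    [0,0.004,0,0,0,0,0],
    [0,0.004,0,0,0,0,0],
    [0,0.004,0,0,0,0,0]
  ]
}}

```text
time: 13.6
ee_pos: [0.5125, 0.2577, 0.0458]
tcp_rot: [0.651, 0.713, 0.175, -0.191]
force: [-0.4, -3.4, 5.2]
width: 0.154
```

Request:
{"fn": "arm_command", "kwargs": {
  "series": [
    [0.025,0,-0.043,0,0,0,0],
    [0.075,0,-0.13,0,0,0,0],
    [0.15,0,-0.26,0,0,0,0],
    [0.25,0,-0.433,0,0,0,0],
    [0.325,0,-0.563,0,0,0,0],
    [0.325,0,-0.563,0,0,0,0],
    [0.325,0,-0.563,0,0,0,0]
  ]
}}

```text
time: 14.3
ee_pos: [0.5126, 0.2578, 0.1759]
tcp_rot: [0.651, 0.714, 0.175, -0.191]
force: [-0.4, -0.4, -1.0]
width: 0.149
```

```bash
cat > held.py <<'E'
from h import *
import sys
s=r.state(); A=R.from_quat(s['tcp_rot']).as_matrix()
m=r.camera_model('wrist');p,d=r.read_camera('wrist'); cv2.imwrite(f'pics/{sys.argv[1]}.png',p[:,:,::-1]); np.savez(sys.argv[1]+'.npz',p=p,d=d,T=m['T'])
uv,P=cloud(m,d); L=(P-s['ee_pos'])@A   # tool frame
# nominal gauge axis in tool frame from pick: x along g
G=np.array([0,0,-.019]); gd=np.array([.866,0,.5])
def prof(cam,P):
    L=(P-s['ee_pos'])@A-G; t=L@gd; w=L@np.array([0,1,0]); e=L@np.cross(gd,[0,1,0])
    k=(abs(w)<.02)&(abs(e)<.03)&(t>.02)&(t<.12)
    for lo in np.arange(.02,.115,.006):
        i=k&(t>=lo)&(t<lo+.006)
        if i.sum()>2: print(cam,round(lo+.003,3),i.sum(),'w',np.round([w[i].min(),w[i].max()],4),'e',np.round([e[i].min(),np.median(e[i]),e[i].max()],4))
prof('wrist',P)
for c in ('scene','side'):
    m2=r.camera_model(c);p2,d2=r.read_camera(c); prof(c,cloud(m2,d2)[1])
print(s['ee_pos'],A.tolist())
for q in r.place_of('wrist','gauge_tip')[:2]: print(q)
E
python3 held.py w7
```

```text
wrist 0.023 399 w [-0.0062  0.0079] e [-0.0072 -0.0057 -0.0036]
wrist 0.029 404 w [-0.0129  0.0132] e [-0.0134 -0.0056  0.002 ]
wrist 0.035 999 w [-0.0127  0.0145] e [-0.0139 -0.0098  0.0129]
wrist 0.041 142 w [-0.0109  0.0144] e [-0.0121 -0.0027  0.0007]
wrist 0.047 219 w [-0.0033  0.005 ] e [-0.005  -0.0022  0.0009]
wrist 0.053 212 w [-0.0033  0.0051] e [-0.0044 -0.0024  0.0016]
wrist 0.059 207 w [-0.0034  0.0051] e [-0.0042 -0.0024  0.001 ]
wrist 0.065 205 w [-0.0034  0.0052] e [-0.0042 -0.0022  0.0014]
wrist 0.071 200 w [-0.0034  0.0052] e [-0.004  -0.0023  0.0021]
wrist 0.077 199 w [-0.0035  0.0053] e [-0.0045 -0.0024  0.0016]
wrist 0.083 192 w [-0.0035  0.0053] e [-0.0043 -0.0024  0.0023]
wrist 0.089 185 w [-0.0035  0.0054] e [-0.0039 -0.0024  0.0026]
wrist 0.095 120 w [-0.0036  0.0049] e [-0.004  -0.0019  0.0016]
wrist 0.101 6 w [-0.0014  0.0038] e [-0.0014 -0.0006  0.0011]
scene 0.023 18 w [-0.0074  0.0098] e [-0.0077 -0.0044  0.0072]
scene 0.029 32 w [-0.0139  0.0135] e [-0.0133 -0.0039  0.0123]
scene 0.035 31 w [-0.0063  0.014 ] e [-0.0145 -0.0077  0.0109]
scene 0.041 3 w [
[... 345 characters left out ...]
  0.0014]
scene 0.077 9 w [0.0014 0.0065] e [-0.0047  0.0007  0.0042]
scene 0.083 6 w [-0.0006  0.007 ] e [-0.0025 -0.0005  0.0012]
scene 0.089 8 w [-0.0014  0.0049] e [-0.0046 -0.0004  0.0054]
scene 0.095 4 w [-0.0003  0.0048] e [-0.0002  0.0007  0.0019]
side 0.029 5 w [0.003  0.0093] e [-0.0126 -0.0053 -0.0051]
side 0.035 3 w [0.0067 0.0102] e [-0.0104 -0.0072 -0.0064]
[0.51257607 0.25779349 0.17592132] [[-0.07975327040114524, 0.9958244880552846, -0.04441851922061457], [0.86262318921774, 0.09127829832506149, 0.49754347114467923], [0.49952041928647617, 0.0013642742801099617, -0.8663010385954477]]
{'location': [251.8, 77.1], 'confidence': 0.96}
{'location': [63.9, 238.0], 'confidence': 0.83}
```

View pics/w7.png

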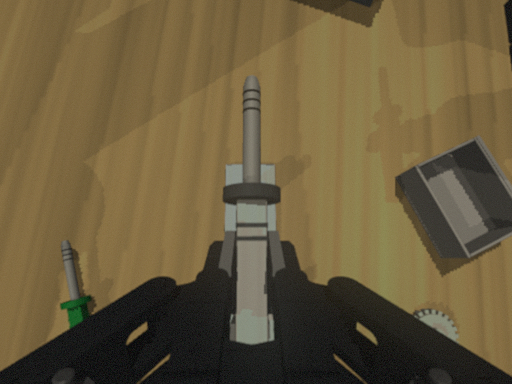

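```bash
cat >> h.py <<'E'
a=np.array([-.0565,-.496,.8665]);a/=np.linalg.norm(a); gd=-a
ty=np.array([.9935,-.113,0]); ty-=ty@a*a; ty/=np.linalg.norm(ty); ee=np.cross(gd,ty)
c6,s6=np.sqrt(.75),.5
MI=np.c_[c6*gd-s6*ee,ty,s6*gd+c6*ee]
M=np.array([.524,-.0353,.086]); CF=np.array([.0341,.0009,.0009])
def ins(dist,M=M,CF=CF):  # TCP for collar front at dist above mouth
    return M+dist*a-MI@CF
E
python3 -c "
from h import *
from scipy.spatial.transform import Slerp
s=r.state(); S=Slerp([0,1],R.from_quat([s['tcp_rot'],R.from_matrix(MI).as_quat()]))
print(ins(.09),MI[:,2]); go([.515,.10,.25],S(.5).as_matrix())"
```

```text
[ 0.51473367 -0.10871608  0.18184002] [-0.05655359 -0.49759612 -0.86556328]
shift [-0.491 -0.054 -0.723] turn [-0.001 -0.498  0.102] mm 175.10686126012322 deg 30.514766742681065 t 14.5 w 0.156
```

Request:
{"fn": "arm_command", "kwargs": {
  "series": [
    [-0.1,-0.01,-0.35,0,-0.05,0.01,0],
    [-0.49,-0.054,-0.723,0,-0.498,0.102,0],
    [-0.49,-0.054,-0.723,0,-0.498,0.102,0],
    [-0.49,-0.054,-0.723,0,-0.498,0.102,0],
    [-0.49,-0.054,-0.723,0,-0.498,0.102,0],
    [-0.49,-0.054,-0.723,0,-0.498,0.102,0]
  ]
}}

```text
time: 15.1
ee_pos: [0.5154, 0.1021, 0.2502]
tcp_rot: [0.71, 0.704, -0.009, -0.011]
force: [0.1, 0.6, -1.8]
width: 0.155
```

```bash
python3 -c "
from h import *
go(ins(.10),MI)"
```

```text
shift [-1.08   0.012  0.295] turn [-0.001 -0.502  0.105] mm 223.87811460603 deg 30.744225901570232 t 15.1 w 0.155
```

Request:
{"fn": "arm_command", "kwargs": {
  "series": [
    [-1,0.012,0.05,0,-0.502,0.105,0],
    [-1,0.012,0.05,0,-0.502,0.105,0],
    [-1,0.012,0.05,0,-0.502,0.105,0],
    [-1,0.012,0.05,0,-0.502,0.105,0],
    [-1,0.012,0.05,0,-0.502,0.105,0],
    [-1,0.012,0.05,0,-0.502,0.105,0]
  ]
}}

```text
time: 15.7
ee_pos: [0.5144, -0.0994, 0.2389]
tcp_rot: [0.721, 0.642, -0.195, 0.171]
force: [0.2, 0.8, -0.9]
width: 0.15
```

```bash
python3 -c "
from h import *
go(ins(.085),MI);print(r.state()['joint_pos'])"
```

```text
shift [0.125 0.008 0.283] turn [-0.005  0.    -0.001] mm 61.81405926028465 deg 0.2856106453835124 t 15.7 w 0.15
[ 0.12126764  0.25140389 -0.21807462  1.2404018  -0.50786975  1.84388261]
```

Request:
{"fn": "arm_command", "kwargs": {
  "series": [
    [0.125,0.008,0.15,-0.005,0,0,0],
    [0.125,0.008,0.283,-0.005,0,0,0],
    [0.125,0.008,0.283,-0.005,0,0,0],
    [0.125,0.008,0.283,-0.005,0,0,0]
  ]
}}

```text
time: 16.1
ee_pos: [0.5164, -0.1061, 0.1801]
tcp_rot: [0.721, 0.643, -0.193, 0.175]
force: [-0.2, 0.5, -0.8]
width: 0.152
```

```bash
cat > align.py <<'E'
from h import *
import sys
s=r.state(); go(ins(.085),MI)
m=r.camera_model('wrist');p,d=r.read_camera('wrist'); n=sys.argv[1]; np.savez(n+'.npz',p=p,d=d,T=m['T'])
cv2.imwrite(f'pics/{n}.png',p[:,:,::-1])
T0=s['ee_pos']; A=R.from_quat(s['tcp_rot']).as_matrix(); print('gauge dir err deg',np.degrees(np.arccos(min(1,(A@[c6,0,s6])@gd))))
def an(c,P):
    h=(P-M)@a; V=(P-M)-h[:,None]*a; x=V@ty; y=V@ee   # x along jaw, y along ee
    rr=np.hypot(x,y)
    for lo in np.arange(.02,.085,.007):
        i=(h>lo)&(h<lo+.007)&(rr<.015)
        if i.sum()>5: print(c,'rod h',round(lo+.0035,3),i.sum(),'x',np.round([x[i].min(),x[i].max()],4),'e',np.round([y[i].min(),y[i].max()],4))
    i=(abs(h)<.004)&(rr<.014)
    if i.sum()>10: 
        print(c,'mouth h',np.median(h[i]),i.sum(),'x',np.round([x[i].min(),x[i].max()],4),'e',np.round([y[i].min(),y[i].max()],4))
    i=(h<-.006)&(h>-.028)&(rr<.014)
    if i.sum()>10: print(c,'tube side',i.sum(),'x',np.round([x[i].min(),x[i].max()],4),'e',np.round([y[i].min(),y[i].max()],4))
an('wrist',cloud(m,d)[1])
for c in ('scene','side'):
    m2=r.camera_model(c);p2,d2=r.read_camera(c); cv2.imwrite(f'pics/{n}{c}.png',p2[:,:,::-1]); an(c,cloud(m2,d2)[1])
E
python3 align.py w8
```

```text
shift [ 0.005 -0.007  0.012] turn [ 0.004  0.002 -0.002] mm 2.904616075358376 deg 0.26934023283097 t 16.1 w 0.152
gauge dir err deg 0.23202163164838907
wrist rod h 0.03 119 x [-0.0033  0.005 ] e [-0.0071 -0.0013]
wrist rod h 0.038 219 x [-0.0033  0.0056] e [-0.0078 -0.0016]
wrist rod h 0.044 222 x [-0.0033  0.0055] e [-0.0076 -0.0019]
wrist rod h 0.052 235 x [-0.0033  0.0054] e [-0.0087 -0.0018]
wrist rod h 0.058 238 x [-0.0032  0.0054] e [-0.0078 -0.0021]
wrist rod h 0.066 238 x [-0.0032  0.0053] e [-0.0082 -0.0016]
wrist rod h 0.072 246 x [-0.0032  0.0052] e [-0.0081 -0.0024]
wrist rod h 0.08 252 x [-0.0032  0.0052] e [-0.0081 -0.0019]
wrist rod h 0.087 133 x [-0.0125  0.0051] e [-0.0147 -0.0024]
wrist mouth h -0.000605936085250038 693 x [-0.0102  0.0094] e [-0.0107  0.0096]
wrist tube side 694 x [-0.0105  0.0097] e [-0.0111  0.0076]
scene rod h 0.038 10 x [0.0014 0.0083] e [-0.0064  0.0019]
scene rod h 0.044 7 x [0.0039 0.0084] e [-0.0056  0.0017]
scene rod h 0.052 11 x [0.0011 0.0077] e [-0.0072  0.0011]
scene rod h 0.058 9 x [-0.0007  0.007 ] e [-0.005   0.0016]
scene rod h 0.066 10 x [0.0036 0.0091] e [-0.0061  0.0016]
scene rod h 0.072 10 x [0.0014 0.0071] e [-0.0055  0.0025]
scene rod h 0.08 9 x [0.0028 0.0093] e [-0.0052  0.002 ]
scene mouth h -0.0005571102674876223 34 x [-0.0102  0.0106] e [-0.0082  0.012 ]
scene tube side 65 x [-0.0068  0.0137] e [-0.0084  0.0097]
side rod h 0.044 6 x [-0.0009  0.0067] e [-0.0015  0.0015]
side rod h 0.058 6 x [-0.0005  0.007 ] e [-0.0025  0.0012]
side mouth h -0.0001646116769669385 26 x [-0.0078  0.0084] e [-0.0092  0.0102]
side tube side 36 x [-0.0084  0.0081] e [-0.007   0.0106]
```

View pics/w8.png

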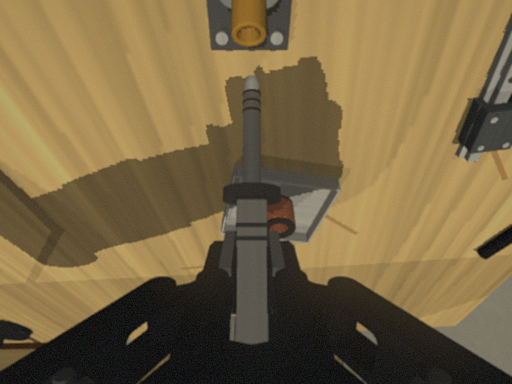

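```bash
python3 align.py w9 | grep -v side
```

```text
shift [ 0.008 -0.014  0.018] turn [ 0.007  0.002 -0.003] mm 4.87212039199324 deg 0.45712214498988646 t 16.25 w 0.156
gauge dir err deg 0.37825271689504064
wrist rod h 0.03 83 x [-0.0011  0.0067] e [-0.0079 -0.003 ]
wrist rod h 0.038 217 x [-0.0017  0.0072] e [-0.0087 -0.0027]
wrist rod h 0.044 223 x [-0.0017  0.0072] e [-0.0089 -0.0021]
wrist rod h 0.052 238 x [-0.0017  0.0071] e [-0.0091 -0.0028]
wrist rod h 0.058 233 x [-0.0017  0.007 ] e [-0.0087 -0.0026]
wrist rod h 0.066 240 x [-0.0017  0.0069] e [-0.009 -0.003]
wrist rod h 0.072 247 x [-0.0017  0.0068] e [-0.009  -0.0027]
wrist rod h 0.08 250 x [-0.0017  0.0067] e [-0.0095 -0.0029]
wrist rod h 0.087 155 x [-0.0111  0.0066] e [-0.0132 -0.0034]
wrist mouth h -0.0006195991329181168 690 x [-0.0102  0.0095] e [-0.0111  0.0096]
scene rod h 0.038 11 x [0.0016 0.0104] e [-0.0062  0.0014]
scene rod h 0.044 8 x [0.0044 0.008 ] e [-0.0055  0.0021]
scene rod h 0.052 11 x [0.0036 0.0082] e [-0.007   0.0032]
scene rod h 0.058 11 x [0.0032 0.0089] e [-0.0051  0.0018]
scene rod h 0.066 9 x [0.0008 0.0097] e [-0.0054  0.001 ]
scene rod h 0.072 12 x [0.0021 0.0085] e [-0.0068  0.0021]
scene rod h 0.08 6 x [0.0047 0.0089] e [-0.0058 -0.0004]
scene mouth h -4.504718893254672e-05 40 x [-0.0078  0.0124] e [-0.009   0.0097]
```

Request:
{"fn": "arm_command", "kwargs": {
  "series": [
    [0,0,0,0,0,0,0],
    [0,0,0,0,0,0,0],
    [0,0,0,0,0,0,0],
    [0,0,0,0,0,0,0],
    [0,0,0,0,0,0,0],
    [0,0,0,0,0,0,0]
  ]
}}

```text
time: 17.0
ee_pos: [0.5167, -0.1068, 0.18]
tcp_rot: [0.721, 0.642, -0.193, 0.176]
force: [-0.5, 0.2, -0.7]
width: 0.154
```

```bash
python3 align.py w10 | grep -v s[ic][de]; for i in 1 2 3 4; do python3 -c "
from h import *
r.read_camera('side'); go(ins(.085),MI)"; done
```

```text
shift [ 0.008 -0.009  0.01 ] turn [ 0.004  0.003 -0.002] mm 3.0394438100218437 deg 0.3480104427370012 t 17.0 w 0.154
gauge dir err deg 0.30918850945831644
wrist rod h 0.03 114 x [-0.0029  0.0055] e [-0.0076 -0.0018]
wrist rod h 0.038 216 x [-0.0029  0.006 ] e [-0.0072 -0.001 ]
wrist rod h 0.044 214 x [-0.0029  0.0059] e [-0.0073 -0.001 ]
wrist rod h 0.052 244 x [-0.0028  0.0059] e [-0.0073 -0.0011]
wrist rod h 0.058 231 x [-0.0028  0.0058] e [-0.008  -0.0009]
wrist rod h 0.066 245 x [-0.0028  0.0057] e [-0.0074 -0.0016]
wrist rod h 0.072 242 x [-0.0028  0.0057] e [-0.0077 -0.001 ]
wrist rod h 0.08 256 x [-0.0028  0.0056] e [-0.0081 -0.0021]
wrist rod h 0.087 166 x [-0.0122  0.0055] e [-0.0149 -0.0027]
wrist mouth h -0.0006045501926259703 698 x [-0.0102  0.0092] e [-0.0105  0.0097]
shift [ 0.008 -0.009  0.01 ] turn [ 0.004  0.003 -0.002] mm 3.0599371417642995 deg 0.3495566360138981 t 17.2 w 0.154
shift [ 0.008 -0.009  0.01 ] turn [ 0.005  0.003 -0.002] mm 3.1015924809886948 deg 0.35571495225610705 t 17.25 w 0.151
shift [ 0.008 -0.009  0.01 ] turn [ 0.005  0.003 -0.002] mm 3.128342894944061 deg 0.3554224037543889 t 17.3 w 0.153
shift [ 0.008 -0.009  0.01 ] turn [ 0.005  0.003 -0.002] mm 3.096074286132234 deg 0.3543868138196881 t 17.35 w 0.155
```

Request:
{"fn": "arm_command", "kwargs": {
  "series": [
    [-0.0055,-0.01,0.0095,0.005,0.003,-0.002,0],
    [0.03,-0.01,0.03,0.005,0.003,-0.002,0],
    [0.0595,-0.01,0.047,0.005,0.003,-0.002,0],
    [0.0595,-0.01,0.047,0.005,0.003,-0.002,0],
    [0.0595,-0.01,0.047,0.005,0.003,-0.002,0],
    [0.0595,-0.01,0.047,0.005,0.003,-0.002,0],
    [0.0595,-0.01,0.047,0.005,0.003,-0.002,0],
    [0.0595,-0.01,0.047,0.005,0.003,-0.002,0],
    [0.0595,-0.01,0.047,0.005,0.003,-0.002,0]
  ]
}}

```text
time: 18.25
ee_pos: [0.5155, -0.101, 0.1661]
tcp_rot: [0.721, 0.643, -0.193, 0.173]
force: [0.2, -0.0, -2.2]
width: 0.155
```

```bash
sed -i 's/arange(.02,.085/arange(.012,.085/' align.py; python3 align.py w11 | grep -v side; python3 - <<'E'
import cv2
a=cv2.imread('pics/w11.png'); cv2.imwrite('pics/w11c.png',cv2.resize(a[0:120,190:320],(650,600),interpolation=cv2.INTER_CUBIC))
E
```

```text
shift [-0.051  0.    -0.036] turn [-0.    -0.    -0.001] mm 12.556743068972906 deg 0.040891720888861186 t 18.25 w 0.155
gauge dir err deg 0.027473233952253415
wrist rod h 0.016 107 x [-0.005   0.0034] e [-0.0049  0.0008]
wrist rod h 0.022 215 x [-0.005   0.0039] e [-0.006   0.0015]
wrist rod h 0.03 219 x [-0.0049  0.0039] e [-0.0049  0.0006]
wrist rod h 0.037 234 x [-0.0049  0.0039] e [-0.0051  0.001 ]
wrist rod h 0.044 234 x [-0.0048  0.0038] e [-0.0053  0.0004]
wrist rod h 0.05 243 x [-0.0048  0.0037] e [-0.0059  0.0005]
wrist rod h 0.057 248 x [-0.0047  0.0037] e [-0.0055 -0.0002]
wrist rod h 0.064 253 x [-0.0047  0.0037] e [-0.0053  0.0006]
wrist rod h 0.072 285 x [-0.014  0.013] e [-0.0145  0.0002]
wrist rod h 0.078 994 x [-0.0142  0.0131] e [-0.0147  0.0115]
wrist rod h 0.085 455 x [-0.0072  0.0061] e [-0.0082 -0.005 ]
wrist mouth h -0.000763985761088556 703 x [-0.0099  0.0095] e [-0.0112  0.0099]
scene rod h 0.022 6 x [0.002  0.0038] e [-0.0035  0.0039]
scene rod h 0.03 9 x [0.0013 0.0059] e [-0.0026  0.004 ]
scene rod h 0.037 9 x [-0.0031  0.0067] e [-0.0024  0.0033]
scene rod h 0.044 12 x [0.0002 0.0072] e [-0.0034  0.0059]
scene rod h 0.05 10 x [0.0003 0.0072] e [-0.0027  0.006 ]
scene rod h 0.057 8 x [0.0014 0.007 ] e [-0.0024  0.004 ]
scene rod h 0.064 9 x [-0.0006  0.006 ] e [-0.0028  0.0044]
scene rod h 0.078 41 x [-0.0084  0.0131] e [-0.0126  0.0134]
scene rod h 0.085 26 x [-0.0077  0.0135] e [-0.0101  0.011 ]
scene mouth h -0.0004930864439371772 40 x [-0.01    0.0128] e [-0.0085  0.0124]
```

View pics/w11c.png

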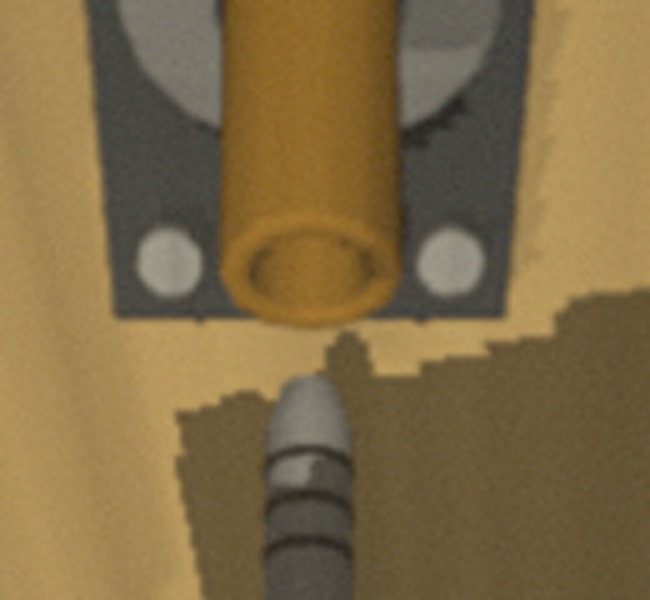

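Request:
{"fn": "arm_command", "kwargs": {
  "series": [
    [0.0433,0,0.025,0,0,0,0],
    [0.0866,0,0.05,0,0,0,0],
    [0.108,0,0.0625,0,0,0,0],
    [0.13,0,0.075,0,0,0,0],
    [0.13,0,0.075,0,0,0,0]
  ]
}}

```text
time: 18.9
ee_pos: [0.5167, -0.0857, 0.139]
tcp_rot: [0.72, 0.643, -0.194, 0.172]
force: [0.5, 0.3, -1.8]
width: 0.154
```

Request:
{"fn": "arm_command", "kwargs": {
  "series": [
    [0.0433,0,0.025,0,0,0,0],
    [0.0866,0,0.05,0,0,0,0],
    [0.13,0,0.075,0,0,0,0],
    [0.14,0,0.081,0,0,0,0],
    [0.14,0,0.081,0,0,0,0],
    [0.14,0,0.081,0,0,0,0]
  ]
}}

```text
time: 19.5
ee_pos: [0.519, -0.0701, 0.112]
tcp_rot: [0.721, 0.643, -0.194, 0.173]
force: [-0.2, -1.0, -1.0]
width: 0.151
```

Request:
{"fn": "arm_command", "kwargs": {
  "series": [
    [0.0087,0,0.005,0,0,0,0],
    [0.0173,0,0.01,0,0,0,0],
    [0.026,0,0.015,0,0,0,0],
    [0.03,0,0.0175,0,0,0,0],
    [0.034,0,0.02,0,0,0,0],
    [0.034,0,0.02,0,0,0,0]
  ]
}}

```text
time: 20.1
ee_pos: [0.5194, -0.0662, 0.1049]
tcp_rot: [0.721, 0.643, -0.194, 0.173]
force: [-0.3, -0.2, -1.4]
width: 0.153
```

Request:
{"fn": "arm_command", "kwargs": {
  "series": [
    [0.0043,0,0.0025,0,0,0,0],
    [0.0087,0,0.005,0,0,0,0],
    [0.013,0,0.0075,0,0,0,0],
    [0.013,0,0.0075,0,0,0,0]
  ]
}}

```text
time: 20.5
ee_pos: [0.5196, -0.0648, 0.1024]
tcp_rot: [0.721, 0.643, -0.194, 0.173]
force: [-0.3, -0.3, -0.8]
width: 0.156
```

Request:
{"fn": "arm_command", "kwargs": {
  "series": [
    [0.0043,0,0.0025,0,0,0,0],
    [0.0087,0,0.005,0,0,0,0],
    [0.0087,0,0.005,0,0,0,0]
  ]
}}

```text
time: 20.8
ee_pos: [0.5197, -0.0649, 0.1023]
tcp_rot: [0.72, 0.643, -0.194, 0.174]
force: [-3.3, -2.4, 9.5]
width: 0.152
```

Request:
{"fn": "arm_command", "kwargs": {
  "series": [
    [0.0065,0,0.00375,0,0,0,0],
    [0.0065,0,0.00375,0,0,0,0]
  ]
}}

```text
time: 21.0
ee_pos: [0.5198, -0.065, 0.1022]
tcp_rot: [0.72, 0.643, -0.195, 0.175]
force: [-6.2, -3.7, 17.5]
width: 0.147
```

```bash
python3 - <<'E'
from h import *
p,d=r.read_camera('wrist');q,_=r.read_camera('side');t,_=r.read_camera('scene')
a_=cv2.resize(p[0:240,130:380,::-1],(400,384));b=cv2.resize(q[150:250,200:310,::-1],(400,364));c=t
cv2.imwrite('pics/in.png',np.vstack([a_,b])[:600] if 0 else np.hstack([a_,cv2.resize(b,(400,384))])); print(r.state()['force'],r.state()['ee_pos'])
E
```

```text
[-5.38253502 -2.6135466  17.08374732] [ 0.51979446 -0.06505516  0.10221464]
```

View pics/in.png

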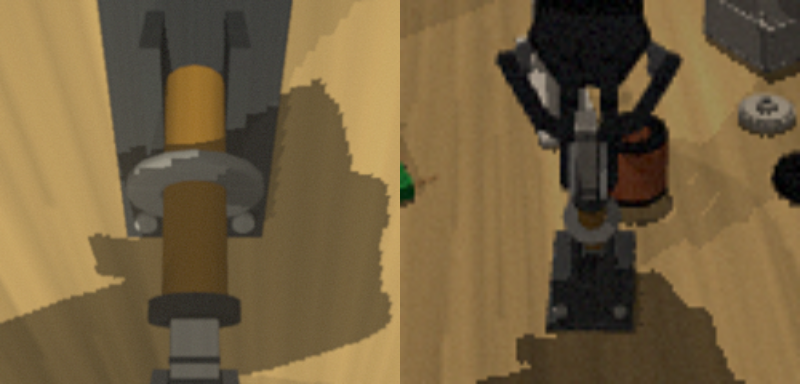

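The collar is stopped on the mouth: force rose to 17 N with no further travel, and the crop shows it against the tube. Now I draw it straight out.

Request:
{"fn": "arm_command", "kwargs": {
  "series": [
    [-0.03,0,-0.0175,0,0,0,0],
    [-0.0866,0,-0.05,0,0,0,0],
    [-0.173,0,-0.1,0,0,0,0],
    [-0.26,0,-0.15,0,0,0,0],
    [-0.346,0,-0.2,0,0,0,0],
    [-0.433,0,-0.25,0,0,0,0],
    [-0.476,0,-0.275,0,0,0,0],
    [-0.476,0,-0.275,0,0,0,0]
  ]
}}

```text
time: 21.95
ee_pos: [0.5143, -0.1183, 0.1965]
tcp_rot: [0.721, 0.642, -0.192, 0.173]
force: [0.2, 0.1, -0.9]
width: 0.154
```

```bash
python3 -c "
from h import *
s=r.state();A=R.from_quat(s['tcp_rot']).as_matrix(); print(s['ee_pos'],A@[c6,0,s6])
# level: rod horizontal toward +y
z=np.array([0,.5,-.866]); p=np.array([.50,-.05,.22])
go(p,rot(z,(1,0,0)))"
```

```text
[ 0.51425724 -0.11828748  0.19646211] [ 0.0599224   0.49617002 -0.86615508]
shift [ 0.228 -0.11  -0.268] turn [ 0.003  0.999 -0.115] mm 73.62391570825135 deg 60.35382958418558 t 21.95 w 0.154
```

```bash
python3 -c "
from h import *
go([.51,-.14,.1845],rot([0,.5,-.866],(1,0,0)))"
```

```text
shift [-0.066 -0.009  0.107] turn [ 0.003  0.999 -0.115] mm 25.152528661478986 deg 60.35382958418558 t 21.95 w 0.154
```

Request:
{"fn": "arm_command", "kwargs": {
  "series": [
    [-0.1,-0.009,-0.1,0,0.12,0,0],
    [-0.1,-0.009,-0.1,0,0.26,0,0],
    [-0.066,-0.009,0.0,0.001,0.4,-0.04,0],
    [-0.066,-0.009,0.107,0.003,0.54,-0.06,0],
    [-0.066,-0.009,0.107,0.003,0.68,-0.08,0],
    [-0.066,-0.009,0.107,0.003,0.82,-0.1,0],
    [-0.066,-0.009,0.107,0.003,0.92,-0.11,0],
    [-0.066,-0.009,0.107,0.003,0.999,-0.115,0],
    [-0.066,-0.009,0.107,0.003,0.999,-0.115,0],
    [-0.066,-0.009,0.107,0.003,0.999,-0.115,0],
    [-0.066,-0.009,0.107,0.003,0.999,-0.115,0],
    [-0.066,-0.009,0.107,0.003,0.999,-0.115,0],
    [-0.066,-0.009,0.107,0.003,0.999,-0.115,0],
    [-0.066,-0.009,0.107,0.003,0.999,-0.115,0],
    [-0.066,-0.009,0.107,0.003,0.999,-0.115,0],
    [-0.066,-0.009,0.107,0.003,0.999,-0.115,0]
  ]
}}

```text
time: 23.55
ee_pos: [0.5093, -0.1392, 0.1829]
tcp_rot: [0.683, 0.683, 0.182, -0.184]
force: [-0.6, 0.5, -1.2]
width: 0.146
```

```bash
cat > fin.py <<'E'
from h import *
s=r.state();A=R.from_quat(s['tcp_rot']).as_matrix(); print(s['ee_pos'],s['joint_vel'].round(3),'nominal rod dir',A@[c6,0,s6],s['width'])
go([.51,-.14,.1845],rot([0,.5,-.866],(1,0,0)))
G0=s['ee_pos']-.019*A[:,2]; D=A@[c6,0,s6]
for c in ('wrist','scene','side'):
    m=r.camera_model(c);p,d=r.read_camera(c); uv,P=cloud(m,d)
    t=(P-G0)@D; q=(P-G0)-t[:,None]*D; k=(np.linalg.norm(q,axis=1)<.008)&(t>.046)&(t<.094)
    if k.sum()>20:
        f=np.polyfit(t[k],P[k][:,2],1); print(c,k.sum(),'rod slope deg',np.degrees(f[0]),'top z',f[1]+f[0]*.07)
    for n,x,y,h in (('coil',.53,-.29,.043),):
        k=(np.hypot(P[:,0]-x,P[:,1]-y)<.035)&(P[:,2]>.025)&(P[:,2]<.06)
        if k.sum(): print(c,n,P[k].mean(0),np.percentile(P[k][:,2],95))
    if c=='wrist': continue
    z=np.load(c+'.npz')
    K=[('sprocket',.72,.07,.045),('gear',.705,.18,.035),('cup',.71,.31,.065),('carriage',.75,-.175,.03)]
    P0=cloud(m,z['d'])[1]
    for n,x,y,w in K:
        f=lambda X:X[(np.hypot(X[:,0]-x,X[:,1]-y)<w)&(X[:,2]>.008)&(X[:,2]<.1)].mean(0)
        print(c,n,'moved mm',np.round((f(P)-f(P0))*1000,1))
E
python3 fin.py
```

```text
[ 0.50928256 -0.13918264  0.18289613] [-0.005  0.003  0.001 -0.001  0.001 -0.002] nominal rod dir [-1.37674242e-03  9.99998775e-01 -7.44910074e-04] 0.14605109390775314
shift [ 0.     0.004 -0.009] turn [-0.003  0.001 -0.   ] mm 1.9378327122771428 deg 0.19365789044355972 t 23.55 w 0.146
wrist 1594 rod slope deg -0.06324336895752135 top z 0.20137151739599346
scene 81 rod slope deg -0.7237638654643247 top z 0.20041936785606537
scene coil [ 0.53480059 -0.29067322  0.03826168] 0.04526101978280637
scene sprocket moved mm [ 0.2  0.4 -0.1]
scene gear moved mm [ 0.5  0.2 -0.1]
scene cup moved mm [-0.3 -0.2  0.2]
scene carriage moved mm [0.  0.2 0.3]
side coil [ 0.53054425 -0.29399575  0.03815872] 0.04385690163096743
side sprocket moved mm [ 0.1  0.4 -0. ]
side gear moved mm [ 0.4  0.5 -0.1]
side cup moved mm [-0.3  0.2  0. ]
side carriage moved mm [-0.1  0.1  0.3]
```

Everything is in place and the arm is still, so I'm handing in.

```bash
python3 -c "
from workcell import r
print(r.finish_job()); print(r.state()['time'])"
```

```text
the job is handed in; nothing more can be done
None
the job is handed in; nothing more can be done
```

The job is done and handed in, at about 24 s of the 64 s allowed; no verdict is reported.

- **Coil:** I drew it off along the tube axis and stood it on end in the tray. Its top reads 42–45 mm above the shelf, as expected for a 40 mm coil on the 3 mm floor. It had not moved at the last check.
- **Gauge:** I pushed the rod down the tube until the collar stopped on the mouth. The force rose to about 17 N with no further travel, and the picture showed the collar against the tube. I then drew it fully out.
- **Final hold:** The gauge is in the gripper with its axis about 20 cm up and the arm at rest. The joint readings and the wrist camera put the rod within 0.1° of level. The scene camera, from only 81 noisy points, read 0.7°.
- **Bystanders:** Sprocket, gear, cup and carriage show at most 0.5 mm of change against the first images, which is within measuring noise. I did not measure the look-alikes again; the gripper never touched them.

Before insertion the arm settled 2–3 mm off its target, which I corrected by camera first. I viewed 12 pictures, the limit but over the planned 8.

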